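# Prop a relief panel's easel frame and hold it upright

### The job

Slide the easel carriage along its rail to the robot's left until its spring plunger clicks into the next station's notch, then, with the panel frame still leaning on its rest posts, flip the frame's kickstand leg down past centre so that it snaps fully down. Then grip the frame by its round top rail, bring it upright without letting it topple over onto its leg, and keep gripping it there, plumb and still, so the carver can check the relief: the program finishes while holding. Leave the mallet, gouge and sharpening stone alone.

Things in the scene. Friction and masses are not known exactly. Their poses are not given: they have to be found in the camera images.
- rail: The fixed bench slide: aluminium base plate 320 x 680 x 10 mm with two steel rails and a notched steel index bar along its robot-side edge. Origin: centre of the plate's underside, on the bench. Its y axis runs along the rails towards the next station (robot's left), x away from the robot, z up; it may be turned up to 0.15 rad.
- station (a point): The next station's notch (9 mm gap) in the index bar, at the bar's top, 32 mm above the bench, beside the left-hand of two brass plates. The carriage is home when its plunger stands over this point.
- carriage (a joint): Carriage travel along the rail's +y, m: 0 at the first notch, 0.180 at the next station's notch, end stop at 0.215. Sliding drag about 2 N; the sprung ball seats itself from about 3 mm either side and then holds against about 7 N.
- plunger (a point): Top of the carriage's spring plunger, a steel stub at the middle of the robot-side edge of the plywood deck (deck 220 along x by 290 along y, top 60 mm above the bench). Straight above the station notch when home.
- knob (a point): Centre of the grip of the carriage's black knob (25 mm diameter, grip centre 93 mm and top 110 mm above the bench), at the deck's robot-side right corner, for moving the carriage; clear all round and above.
- frame (a joint): Lean of the wooden panel frame about its foot hinge, rad: 0 = upright; positive = leaning away from the robot, 0.22 = parked on its two rest posts (start); negative = towards the robot, its lowered leg meets the deck at about -0.15. The hinge line is parallel to the rail's y, 78 mm above the bench, 238 mm below the round top rail's axis. Free hinge: the frame (about 0.8 kg, 256 mm wide, stiles 24 mm thick) tips to either side unless held.
- handle (a point): Middle of the frame's round wooden top rail: 24 mm diameter, 206 mm long along the rail's y, with a 19 mm open gap under it to the next cross rail (16 mm thick). It can turn between gripping fingers as the frame swings.
- leg (a joint): Steel kickstand leg on the robot side of the frame, rad: 0 = stowed, lying level along the frame's back and pointing to the rail's -y; grows as it swings down; 1.745 = fully down on its stop. An over-centre spring holds it up below about 0.87 and snaps it down beyond; it takes about 3 to 5 N to push down.
- leg_pivot (a point): Leg pivot, on the leg's axis, on a bracket on the frame's back; 95 mm above the hinge line, 42 mm towards the robot from the frame's mid-plane. The swing plane holds the rail's y and, with the frame upright, slopes 22 degrees down-and-towards the robot from vertical (22 degrees plus the lean when it leans away), so the leg moves towards the robot as it goes down.
- leg_tip (a point): Free end of the leg, on its axis, 104 mm from the pivot. The leg is a 12 mm round bar with a 16 mm rubber foot over its last 20 mm; stowed, it can be pressed from above, with 16 mm clear to the frame's back rail behind it and nothing above it but the frame leaning away.
- mallet: Bystander: turned carver's mallet standing on its head, 92 mm across, 232 mm tall, at the left. Origin at the centre of its underside.
- gouge: Bystander: carving gouge lying on the bench at the right, about 265 mm long. Origin on the bench near its ferrule.
- stone: Bystander: grey sharpening stone in a wooden holder, 190 x 70 x 36 mm, at the right. Origin at the centre of its underside.

How it is judged:
By the outcome, as a careful person would: the job done as asked, in the order asked, and still so for the second after the job is handed in, while the arm keeps its last pose, push and grip.
It also fails if it takes over 64 s, if anything falls off the work surface, if the arm or the gripper's body presses on something with over 40 N, if the wrist force passes 120 N, or if a joint passes its speed limit or range.

### The arm

A 6-joint arm with a two-finger parallel gripper is mounted at the origin on the work surface. World frame = base frame: x ahead of the robot, y to its left, z up, the work surface at z = 0. Lengths are in mm, angles in degrees, forces in N, time in s.
With the tool pointing down it reaches from about 300 to 750 mm from the base axis. Payload 8.5 kg.
Tool frame: the origin (TCP) lies on the mounting face of the last link; the fingertips stand 166 mm ahead of it and the grasp point (between the pads) lies 147 mm ahead of it; z points along the fingers, y is the direction in which the jaws open and shut (so a half turn about z gives the same grasp; the last joint's range is limited). The gripper opens to 88 mm and grips with 3 to 60 N. Pads are 18 mm wide; open, the fingers measure 123 mm over their backs; the gripper's body (75 mm by 187 mm) begins 45 mm behind the grasp point.
Start: joints at [54.528, 21.807, 74.336, -0, 83.858, -12.336], TCP at [216.094, 505.752, 404.748] pointing down, gripper open.
Joint ranges: [-178.18, 178.18], [-50.72, 133.34], [12.68, 142.11], [-81.47, 261.47], [9.98, 163.14], [-165.26, 165.26]. Speed limits (degrees/s): [136.94, 136.94, 180, 180, 180, 180].

### API

Orientations are given as [roll, pitch, yaw] about the fixed x, y, z axes, in that order (R = Rz(yaw) Ry(pitch) Rx(roll)).
In Python, from bench import get_obs, camera, camera_params, job_done gives the robot as it stands. The module is installed in compiled form; this text tells all that it offers.
- The arm moves only by the tool move_arm, never from a script. Its argument "rows" is a list of rows, each a list of 4 numbers: the shift along the tool's x, y, z in mm, then the turn about the tool's z in degrees. A call has 1 to 8 rows; each row shifts and turns the commanded pose from where the row before left it, along the tool's axes as they then stand; what a row does not reach is not made up. A row lasts 1/12 s, in which the tool goes at most 41.7 mm and 7.16 degrees, less where a joint would pass 70% of its speed; a pose out of reach is approached as far as the arm can. A call is refused whole if a number of a shift passes 41.7 or a number of a turn 7.16, either way. A call with a gripper value outside its range is refused whole. "claw" is the finger opening in mm, from 0 to 88.1, set as the call begins (left out, the last holds). The fingers move at their own pace and stop on an object; "force" is the grip in N (left out, the last holds). Time passes only in rows, so rows that do not move let the fingers close. It gives the time, the measured TCP pose, the force and the opening at its end, in the units of the state.
- get_obs(): the state, without advancing time (a new reading comes with each control period).
- camera(name): name is "side" or "top"; returns the picture (480x640x3 uint8, red, green, blue); there is no depth.
- camera_params(name): a dict with "fx", "fy", "cx", "cy" (pixels), "D" ([k1, k2, p1, p2, k3] as OpenCV has them; the pictures are not rectified), "rvec" (rotation vector, rad) and "tvec" (3), from world to camera coordinates, as OpenCV has them. Camera axes: x right, y down, z forward; pixel columns grow to the right and rows downward; lengths in mm; the calibration is good to about 2 mm. A picture is of the moment at which its call begins. camera_params takes no time and is no camera call.
- job_done(): hands the job in, once; it reports no verdict.
The state is a dict: "time": time; "qpos": joint angles; "dq": joint speeds; "tau": joint torques, N m; "position": TCP position; "ee_rot": TCP orientation; "wrist_force": force on the tool from outside, world axes, zero at the start; "wrist_torque": the same for the moment, N m; "finger_gap": finger opening in mm.
Only numpy, scipy, OpenCV 4.12 (cv2) and the standard library are available. Lean on these libraries where they do the work, as an engineer would, in place of code of your own. Each camera call takes 0.05 s, during which the arm holds its last target.

## Working session

There is one attempt and no reset: what is moved stays moved. The work goes in short steps, Python scripts to look and compute and a tool call to move; the robot and the scene stay as the last step left them, time stands still between calls to the robot, and variables do not carry over. Pictures are saved under pics/ and viewed, and the job is handed in when it is done.

Besides the shell and the picture viewer there is one more tool, called after "Emit:" as name(argument=value, ...) on one line, values as JSON. move_arm: Moves the arm, as the interface text tells. Its arguments: {"type":"object","properties":{"rows":{"type":"array","items":{"type":"array","items":{"type":"number"}}},"claw":{"type":"number"},"force":{"type":"number"}},"required":["rows"]}

```bash
mkdir -p pics
python3 - <<'E'
from bench import *
import cv2
o=get_obs();print(o)
for n in("side","top"):
    im=camera(n);cv2.imwrite(f"pics/{n}0.png",im[:,:,::-1]);print(n,camera_params(n))
E
```

```text
{'time': 0.0, 'qpos': array([ 5.45282440e+01,  2.18394315e+01,  7.43828572e+01, -3.55270072e-05,
        8.38580952e+01, -1.23360267e+01]), 'dq': array([-0.07268201, -0.05024619, -0.0544905 , -0.05232903,  0.014328  ,
       -0.00751644]), 'tau': array([ 1.14961622e-03, -4.37934673e+01, -2.24557918e+01,  7.13239121e-02,
        3.52956983e-02, -1.20615355e-04]), 'position': array([216.07863044, 505.72799427, 404.1633789 ]), 'ee_rot': array([-1.79921465e+02, -1.71390720e-02,  1.56864263e+02]), 'wrist_force': array([-0.2970349 , -0.51626433, -0.25043471]), 'wrist_torque': array([ 0.01939948, -0.01631412,  0.02668714]), 'finger_gap': 87.93803259887737}
side {'fx': 565.0973289112467, 'fy': 565.0973289112467, 'cx': 319.5304217891922, 'cy': 233.45472504131016, 'D': array([-0.03665063,  0.        ,  0.        ,  0.        ,  0.        ]), 'rvec': array([ 2.09801746, -0.07680597,  0.01608817]), 'tvec': array([-485.81244908,  212.46395716, 1573.69878363])}
top {'fx': 528.5029408047044, 'fy': 528.5029408047044, 'cx': 321.75668126825747, 'cy': 229.91818075278564, 'D': array([0.01174391, 0.        , 0.        , 0.        , 0.        ]), 'rvec': array([ 2.1362987 , -2.08033427,  0.22801501]), 'tvec': array([  12.5564696 ,  516.07805268, 1690.24317189])}
```

View pics/side0.png

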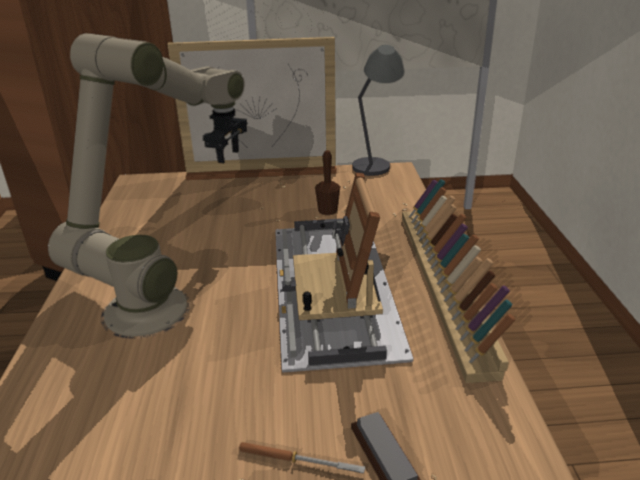

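View pics/top0.png

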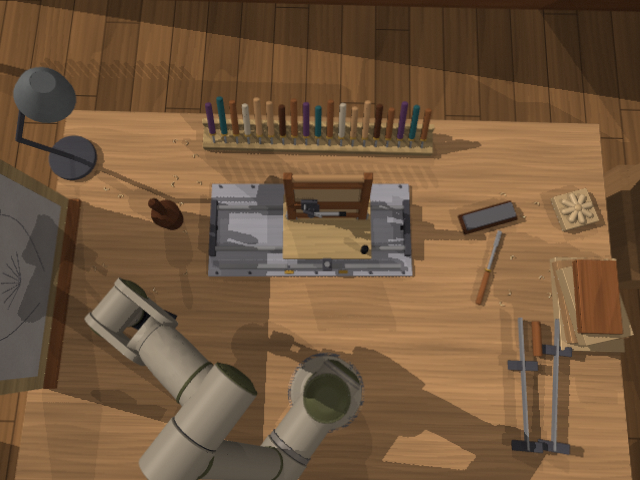

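The top view shows the plate at about (208-412, 184-276), the knob near (364,249), the plunger near (327,264) and the mallet at (167,213). I'll zoom in for detail.

```bash
cat > h.py <<'E'
from bench import *
import cv2,numpy as np
def cam(n):
    p=camera_params(n);K=np.array([[p['fx'],0,p['cx']],[0,p['fy'],p['cy']],[0,0,1]]);R=cv2.Rodrigues(p['rvec'])[0]
    return K,p['D'],R,p['tvec'],p['rvec']
def ray(n,uv):
    K,D,R,t,_=cam(n);u=cv2.undistortPoints(np.array([[uv]],float),K,D)[0,0]
    d=R.T@np.array([u[0],u[1],1]);return -R.T@t,d
def onz(n,uv,z):
    c,d=ray(n,uv);return c+d*(z-c[2])/d[2]
def proj(n,P):
    K,D,R,t,r=cam(n);return cv2.projectPoints(np.array(P,float).reshape(-1,3),r,t,K,D)[0][:,0]
def two(a,b):
    c1,d1=ray('side',a);c2,d2=ray('top',b)
    s=np.linalg.lstsq(np.c_[d1,-d2],c2-c1,rcond=None)[0];p,q=c1+s[0]*d1,c2+s[1]*d2
    return (p+q)/2,np.linalg.norm(p-q)
def crop(im,x,y,w,h,f,name):
    cv2.imwrite(name,cv2.resize(im[y:y+h,x:x+w,::-1],None,fx=f,fy=f,interpolation=cv2.INTER_CUBIC))
E
python3 - <<'E'
import cv2
from h import crop
crop(cv2.imread('pics/top0.png')[:,:,::-1],200,165,220,120,3.6,'pics/top0z.png')
crop(cv2.imread('pics/side0.png')[:,:,::-1],265,170,150,200,3,'pics/side0z.png')
E
```

```text
(no output)
```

View pics/top0z.png

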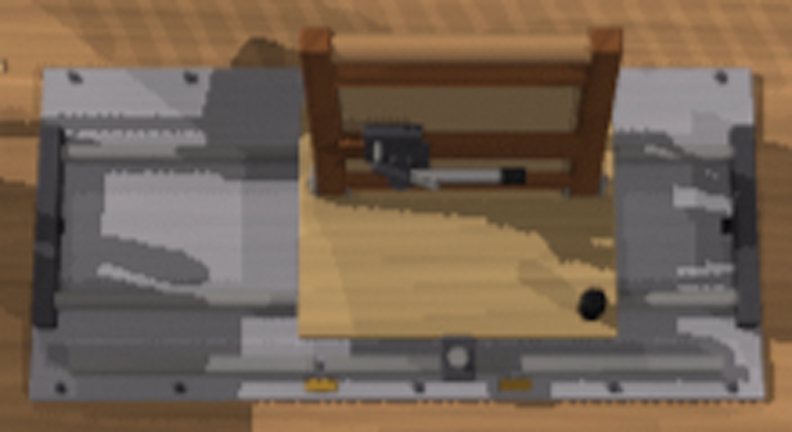

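View pics/side0z.png

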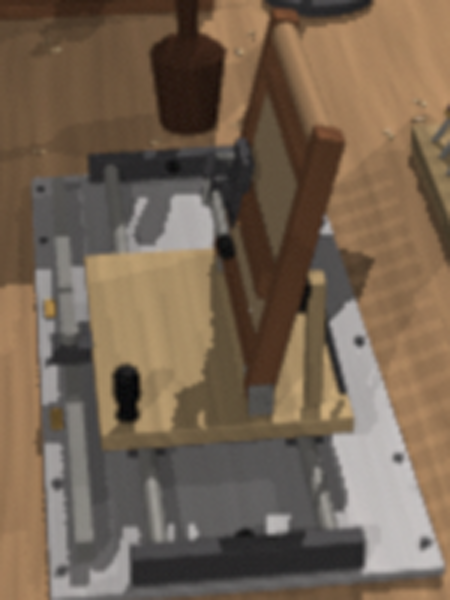

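Run:
```python
from h import *
T=lambda x,y:(x/3.6+200-.36,y/3.6+165-.36)
S=lambda x,y:(x/3+265-.33,y/3+170-.33)
c=[onz('top',T(*p),10) for p in[(42,70),(752,68),(765,400),(30,400)]]
for p in c:print(p.round(1))
c=np.array(c);print('cen',c.mean(0),[np.linalg.norm(c[i]-c[i-1]).round(1) for i in range(4)])
for i,j in((1,0),(2,3)):
    d=c[j]-c[i];print('y-dir yaw',np.arctan2(-d[0],d[1]))
for i,j in((3,0),(2,1)):
    d=c[j]-c[i];print('x-dir yaw',np.arctan2(d[1],d[0]))
print('knob',onz('top',T(593,301),110),two(S(126,372),T(593,300)))
print('brassL,R',onz('top',T(320,385),10),onz('top',T(515,385),10))
print('plunger',[onz('top',T(458,357),z) for z in(60,70,75)])
print('rail ends',two(S(283,17),T(318,38)),two(S(325,133),T(605,38)))
print('legtip',two(S(226,250),T(520,176)))
print('legpivot',two(S(217,190),T(405,175)))
```

```text
[677.1 411.7  10. ]
[ 697.7 -269.4   10. ]
[ 377.5 -278.5   10. ]
[359.4 400.3  10. ]
cen [527.93394761  66.03799719  10.        ] [np.float64(317.9), np.float64(681.4), np.float64(320.4), np.float64(679.1)]
y-dir yaw 0.030273279509938716
y-dir yaw 0.026575137050384817
x-dir yaw 0.035794526439115175
x-dir yaw 0.028707540875118325
knob [ 447.79704654 -110.62498309  110.        ] (array([ 449.21274915, -110.84299198,  107.1991124 ]), np.float64(0.00510614482684792))
brassL,R [380.42124218 133.33692618  10.        ] [385.22886965 -47.17044488  10.        ]
plunger [array([402.38397828,   6.70977816,  60.        ]), array([400.863919 ,   6.8041537,  70.       ]), array([400.10388936,   6.85134147,  75.        ])]
rail ends (array([611.53397624, 125.92646588, 323.66340232]), np.float64(4.580414890308888)) (array([ 617.33383861, -100.82409044,  324.88739127]), np.float64(4.56988562073525))
legtip (array([541.5063932 , -41.44675708, 181.04669233]), np.float64(0.4485527012135946))
legpivot (array([540.80543424,  57.02612371, 183.57370302]), np.float64(2.8824211106966136))
```

```bash
cat >> h.py <<'E'
YAW=0.028
EX=np.array([np.cos(YAW),np.sin(YAW),0]);EY=np.array([-np.sin(YAW),np.cos(YAW),0]);O=np.array([528,66,0.])
def uv(P):
    d=np.array(P)-O;return np.array([d@EX,d@EY,d[2]]).round(1)
def st():
    o=get_obs();print('t',round(o['time'],2),'uv',uv(o['position']),'rot',o['ee_rot'].round(2),'F',o['wrist_force'].round(1),'gap',round(o['finger_gap'],1));return o
E
python3 - <<'E'
from h import *
T=lambda x,y:(x/3.6+200-.36,y/3.6+165-.36)
for n,p in dict(knob=(448.5,-110.7,110),brL=(380.4,133.3,10),plg=onz('top',T(458,357),70),tip=(541.5,-41.4,181),piv=(540.8,57,180)).items(): print(n,uv(p))
print('rail front/back mid', uv(onz('top',T(460,35),316)),uv(onz('top',T(460,60),316)))
print('mallet',onz('top',(160,203),232),onz('top',(170,216),60))
o=st()
# remaining to knob above in tool axes once yaw=181.6: tool x=-ex, tool y=ey
print(uv((448.5,-110.7,0))-uv(o['position']))
E
```

```text
knob [ -84.4 -174.4  110. ]
brL [-145.7   71.4   10. ]
plg [-128.7  -55.6   70. ]
tip [  10.5 -107.7  181. ]
piv [ 12.5  -9.4 180. ]
rail front/back mid [ 92.5 -54.8 316. ] [ 71.8 -54.8 316. ]
mallet [546.37475244 511.19583819 232.        ] [548.16458104 529.13781972  60.        ]
t 0.1 uv [-299.5  448.3  404.2] rot [-1.7993e+02 -1.0000e-02  1.5686e+02] F [-0.4  0.  -0.4] gap 88.2
[ 215.1 -622.7 -404.2]
```

Emit:
move_arm(rows=[[0, 0, 0, -6.2], [0, 0, 0, -6.2], [0, 0, 0, -6.2], [0, 0, 0, -6.1]], claw=70)

```text
time: 0.43
position: [216.1, 505.7, 404.4]
ee_rot: [-180.0, -0.0, -178.1]
wrist_force: [0.5, -0.1, 0.1]
finger_gap: 70.5
```

Emit:
move_arm(rows=[[-13.4, -38.9, 0, 0], [-13.4, -38.9, 0, 0], [-13.4, -38.9, 0, 0], [-13.4, -38.9, 0, 0], [-13.4, -38.9, 0, 0], [-13.4, -38.9, 0, 0], [-13.4, -38.9, 0, 0], [-13.4, -38.9, 0, 0]])

```text
time: 1.1
position: [331.7, 195.8, 404.7]
ee_rot: [-180.0, -0.0, -178.4]
wrist_force: [1.6, 0.3, 0.3]
finger_gap: 69.9
```

Emit:
move_arm(rows=[[-13.4, -38.9, 0, 0], [-13.4, -38.9, 0, 0], [-13.4, -38.9, 0, 0], [-13.4, -38.9, 0, 0], [-13.4, -38.9, 0, 0], [-13.4, -38.9, 0, 0], [-13.4, -38.9, 0, 0], [-13.4, -38.9, 0, 0]])

```text
time: 1.77
position: [447.5, -112.8, 404.6]
ee_rot: [180.0, -0.0, -178.5]
wrist_force: [1.7, 0.4, 0.6]
finger_gap: 69.9
```

Run:
```python
from h import *
o=st();print(uv((448.5,-110.7,240))-uv(o['position']))
crop(camera('top'),180,140,260,170,3,'pics/t1.png');crop(camera('side'),200,100,220,280,2.1,'pics/s1.png')
```

```text
t 1.77 uv [ -85.4 -176.4  404.6] rot [ 1.7999e+02 -1.0000e-02 -1.7847e+02] F [1.7 0.4 0.6] gap 69.9
[   1.     2.  -164.6]
```

View pics/s1.png

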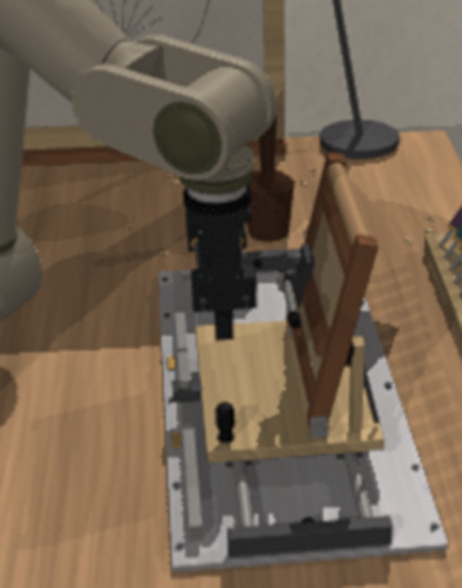

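The gripper stands straight above the knob (zoomed near (225,420)) and is clear of the leg and frame. I'll descend 164 mm and close on the knob.

Emit:
move_arm(rows=[[-1, 2, 30, 0], [0, 0, 30, 0], [0, 0, 30, 0], [0, 0, 30, 0], [0, 0, 20, 0], [0, 0, 14, 0], [0, 0, 10, 0], [0, 0, 0, 0]])

```text
time: 2.53
position: [447.9, -107.8, 239.1]
ee_rot: [179.9, -0.2, -178.4]
wrist_force: [-0.6, 1.0, 0.1]
finger_gap: 70.0
```

Emit:
move_arm(rows=[[0, 0, 0, 0], [0, 0, 0, 0], [0, 0, 0, 0], [0, 0, 0, 0], [0, 0, 0, 0], [0, 0, 0, 0]], claw=10, force=20)

```text
time: 3.03
position: [448.3, -108.5, 241.1]
ee_rot: [-180.0, 0.0, -178.4]
wrist_force: [-0.6, 1.0, 0.3]
finger_gap: 32.0
```

Emit:
move_arm(rows=[[0, 0, 0, 0], [0, 0, 0, 0], [0, 0, 0, 0], [0, 0, 0, 0]])

```text
time: 3.37
position: [448.4, -108.6, 241.0]
ee_rot: [-180.0, 0.0, -178.4]
wrist_force: [-0.3, -0.3, 4.3]
finger_gap: 23.8
```

Emit:
move_arm(rows=[[0, 10, 0, 0], [0, 18, 0, 0], [0, 20, 0, 0], [0, 20, 0, 0], [0, 20, 0, 0], [0, 18, 0, 0], [0, 10, 0, 0], [0, 2, 0, 0]])

```text
time: 4.03
position: [445.0, 10.8, 240.9]
ee_rot: [180.0, 0.0, -178.4]
wrist_force: [-0.7, 3.5, 6.5]
finger_gap: 24.1
```

Run:
```python
from h import *
o=st()
crop(camera('top'),200,165,220,120,3.6,'pics/t2.png');crop(camera('side'),200,100,220,280,2.1,'pics/s2.png')
```

```text
t 4.03 uv [-84.5 -52.8 240.9] rot [ 1.7995e+02  2.0000e-02 -1.7836e+02] F [-0.7  3.5  6.5] gap 24.1
```

View pics/t2.png

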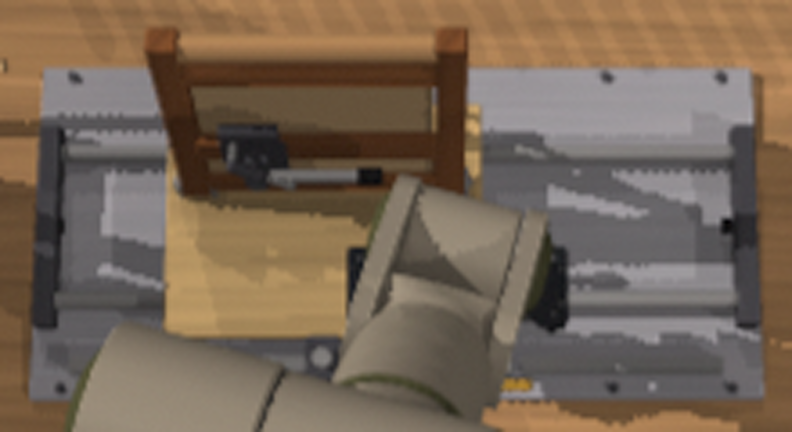

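View pics/s2.png

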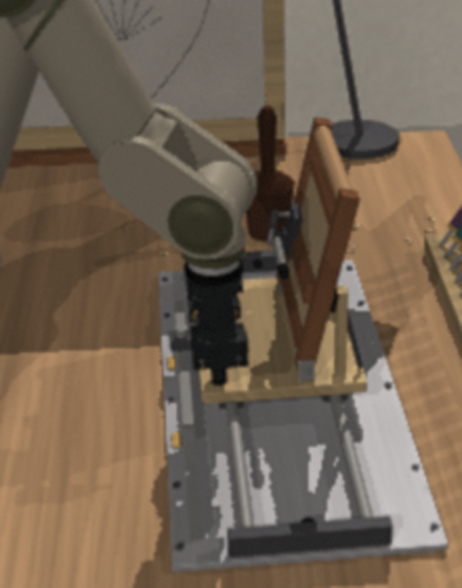

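Run:
```python
from h import *
T=lambda x,y:(x/3.6+200-.36,y/3.6+165-.36)
o=st()
for z in (66,72):print(uv(onz('top',T(321,356),z)),uv(onz('top',T(458,357),z)))
```

```text
t 4.13 uv [-84.5 -52.8 240.9] rot [ 1.7974e+02  1.0000e-02 -1.7847e+02] F [ 2.3 24.4  8.3] gap 24.1
[-127.1   67.5   66. ] [-128.1  -55.7   66. ]
[-128.    67.2   72. ] [-129.   -55.6   72. ]
```

Emit:
move_arm(rows=[[0, 1, 0, 0], [0, 1, 0, 0], [0, 0, 0, 0], [0, 0, 0, 0]])

```text
time: 4.47
position: [444.9, 12.9, 240.8]
ee_rot: [179.7, 0.0, -178.5]
wrist_force: [1.9, 23.6, 8.2]
finger_gap: 23.9
```

Emit:
move_arm(rows=[[0, 1, 0, 0], [0, 0, 0, 0], [0, 0, 0, 0]])

```text
time: 4.72
position: [444.9, 13.5, 240.9]
ee_rot: [179.7, 0.0, -178.5]
wrist_force: [0.7, 17.9, 7.0]
finger_gap: 24.2
```

Emit:
move_arm(rows=[[0, 1, 0, 0], [0, 0, 0, 0], [0, 0, 0, 0]])

```text
time: 4.97
position: [444.9, 13.9, 240.9]
ee_rot: [179.8, 0.0, -178.5]
wrist_force: [1.3, 11.0, 6.5]
finger_gap: 23.9
```

Emit:
move_arm(rows=[[0, 1, 0, 0], [0, 0, 0, 0], [0, 0, 0, 0]])

```text
time: 5.22
position: [445.0, 14.4, 240.9]
ee_rot: [179.9, -0.0, -178.5]
wrist_force: [-0.5, 5.9, 6.0]
finger_gap: 24.0
```

Emit:
move_arm(rows=[[0, 1, 0, 0], [0, 0, 0, 0], [0, 0, 0, 0]])

```text
time: 5.47
position: [445.0, 14.8, 240.9]
ee_rot: [-180.0, -0.0, -178.5]
wrist_force: [-1.6, -2.2, 7.1]
finger_gap: 24.0
```

Run:
```python
from h import *
o=st()
crop(camera('top'),200,165,220,120,3.6,'pics/t3.png');crop(camera('side'),260,200,100,120,5,'pics/s3.png')
st()
```

```text
t 5.47 uv [-84.4 -48.8 240.9] rot [-1.7999e+02 -2.0000e-02 -1.7845e+02] F [-1.6 -2.2  7.1] gap 24.0
t 5.57 uv [-84.4 -48.8 240.9] rot [-1.7999e+02 -1.0000e-02 -1.7846e+02] F [-2.  -1.2  6.4] gap 23.6
```

View pics/t3.png

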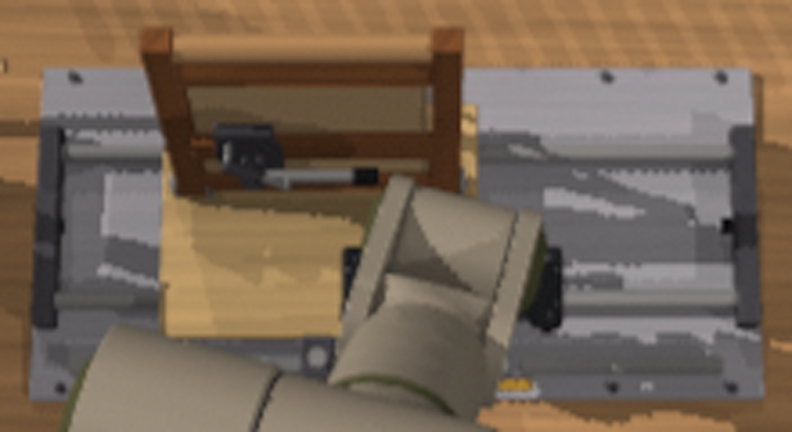

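View pics/s3.png

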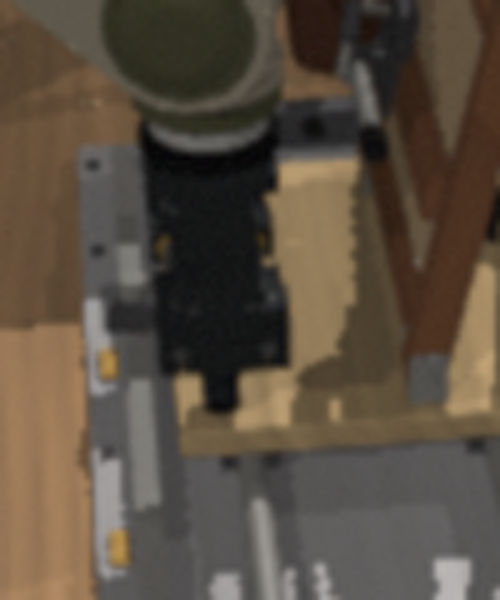

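Run:
```python
from h import *
T=lambda x,y:(x/3.6+200-.36,y/3.6+165-.36)
print(uv(onz('top',T(317,355.5),66)))
W=lambda u,v,z:O+u*EX+v*EY+[0,0,z]
for q in[(-129,71.4,32),(-129,71.4,66),(-145.7,71.4,10)]:
  s=proj('side',W(*q))[0];print(q,((s-[260,200])*5).round(), ((proj('top',W(*q))[0]-[200,165])*3.6).round())
# brass from side at z=10
for p in[(107,363),(118,548)]:print(uv(onz('side',(p[0]/5+260,p[1]/5+200),11)))
```

```text
[-126.6   71.1   66. ]
(-129, 71.4, 32) [133. 332.] [318. 362.]
(-129, 71.4, 66) [130. 284.] [315. 357.]
(-145.7, 71.4, 10) [107. 364.] [319. 384.]
[-145.7   71.1   11. ]
[-145.4 -109.5   11. ]
```

Emit:
move_arm(rows=[[0, 0, 0, 0], [0, 0, 0, 0], [0, 0, 0, 0], [0, 0, 0, 0], [0, 0, -10, 0], [0, 0, -30, 0], [0, 0, -40, 0], [0, 0, -40, 0]], claw=88)

```text
time: 6.23
position: [444.6, 15.4, 361.8]
ee_rot: [180.0, -0.1, -178.4]
wrist_force: [0.9, -0.4, 0.2]
finger_gap: 75.3
```

Emit:
move_arm(rows=[[0, 0, -40, 0], [5, -20, 0, 0], [0, -30, 0, 0], [0, -35, 0, 0], [0, -35, 0, 0], [0, 0, 0, 0]])

```text
time: 6.73
position: [443.5, -109.1, 400.5]
ee_rot: [-179.9, -0.0, -178.7]
wrist_force: [-0.5, 0.1, 0.9]
finger_gap: 87.8
```

Run:
```python
from h import *
st()
crop(camera('top'),200,165,160,120,5,'pics/t4.png');crop(camera('side'),260,150,110,150,4,'pics/s4.png')
```

```text
t 6.73 uv [ -89.4 -172.6  400.5] rot [-179.92   -0.   -178.68] F [-0.5  0.1  0.9] gap 87.8
```

View pics/t4.png

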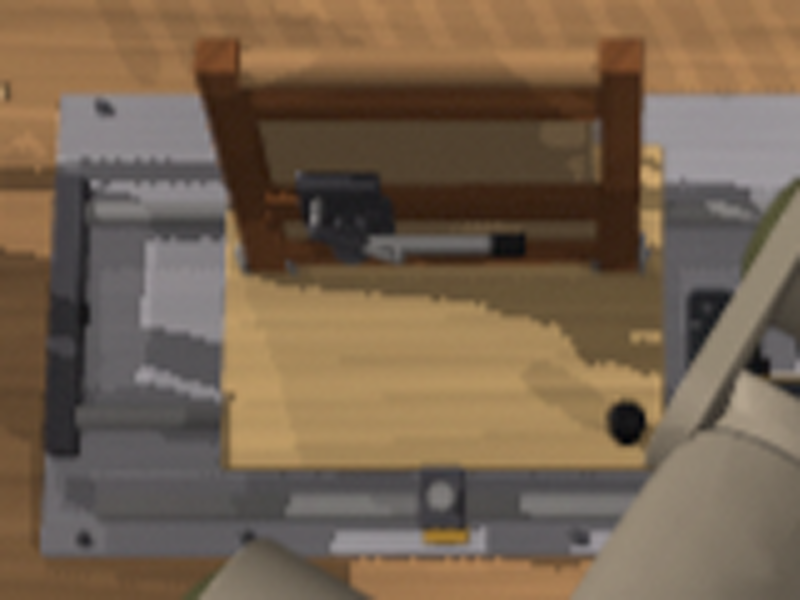

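View pics/s4.png

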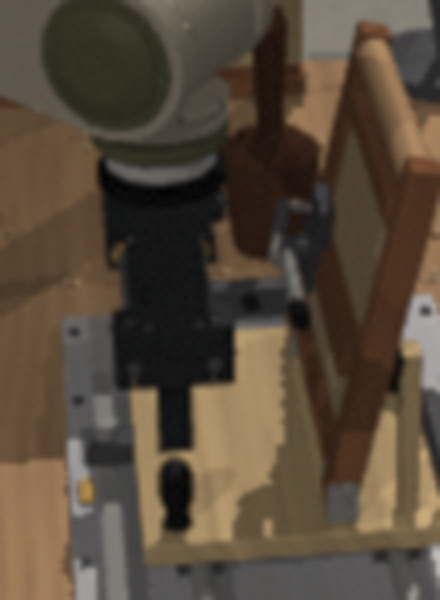

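Run:
```python
from h import *
T=lambda x,y:(x/5+200-.4,y/5+165-.4)
S=lambda x,y:(x/4+260-.37,y/4+150-.37)
print('plg',uv(onz('top',T(440,495),66)),'brass',uv(onz('top',T(445,536),10)))
for n,p in dict(tipend=(525,244),footstart=(492,244),barleft=(370,245),brkR=(395,230),brkL=(298,190),brkbot=(350,262)).items():
  print(n,uv(onz('top',T(*p),180)))
p,e=two(S(299,318),T(508,244));print('foot',uv(p),e)
p,e=two(S(315,185),T(378,175));print('brk top right',uv(p),e)
p,e=two(S(370,30),T(217,55));print(uv(p),e)
p,e=two(S(420,165),T(621,55));print(uv(p),e)
for z in(310,316):print('rail front/back',uv(onz('top',T(420,50),z)),uv(onz('top',T(420,82),z)))
print('hinge row?',uv(onz('top',T(440,268),90)))
```

```text
plg [-127.3   71.4   66. ] brass [-146.4   71.2   10. ]
tipend [ 11.5  13.9 180. ]
footstart [ 11.5  34.3 180. ]
barleft [ 11.  109.4 180. ]
brkR [ 20.5  94.2 180. ]
brkL [ 46.1 154.6 180. ]
brkbot [  0.2 121.5 180. ]
foot [ 11.3  24.4 177.5] 1.7116858262853962
brk top right [ 34.3  99.5 243.8] 6.974318129391722
[ 84.  185.3 324.5] 4.1795217386753984
[ 83.9 -44.4 325.6] 3.4726865940441796
rail front/back [ 93.9  71.  310. ] [ 74.7  70.8 310. ]
rail front/back [ 91.9  70.6 316. ] [ 72.8  70.4 316. ]
hinge row? [18.1 71.7 90. ]
```

Emit:
move_arm(rows=[[-24, 34.7, 0, 0], [-24, 34.7, 0, 0], [-24, 34.7, 0, 0], [-24, 34.7, 0, -0.3], [0, 0, 15, 0], [0, 0, 15, 0], [0, 0, 0, 0]])

```text
time: 7.42
position: [533.7, 37.0, 368.1]
ee_rot: [179.9, -0.3, -178.0]
wrist_force: [-1.0, -0.4, -0.9]
finger_gap: 88.1
```

Run:
```python
from h import *
st()
crop(camera('top'),200,165,160,120,5,'pics/t5.png');crop(camera('side'),260,150,110,150,4,'pics/s5.png')
```

```text
t 7.42 uv [  4.9 -29.1 368.1] rot [ 179.93   -0.3  -177.96] F [-1.  -0.4 -0.9] gap 88.1
```

View pics/s5.png

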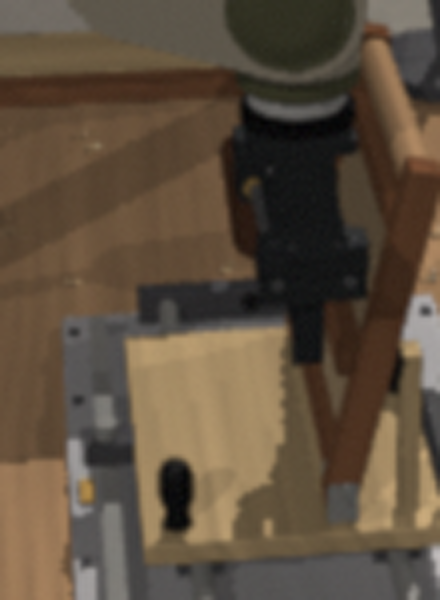

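View pics/t5.png

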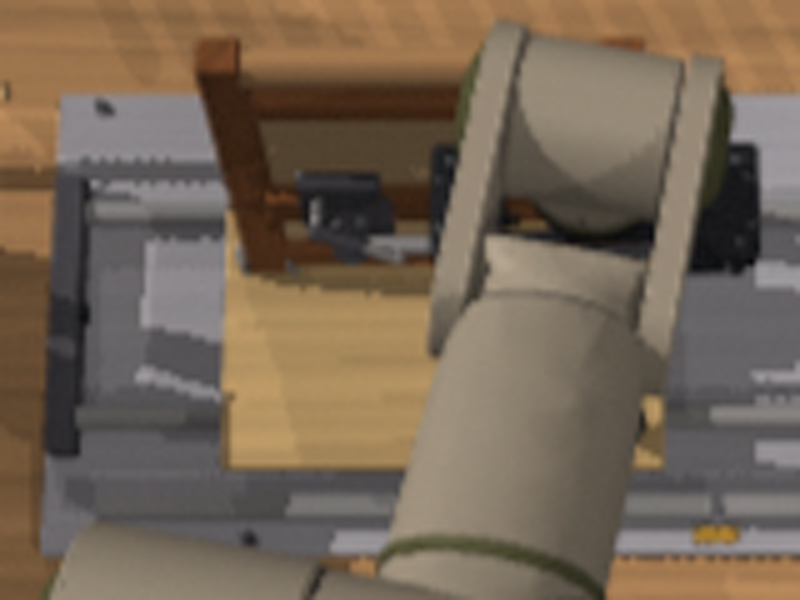

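Emit:
move_arm(rows=[[0, 0, 8, 0], [0, 0, 6, 0], [0, 0, 3, 0], [0, 0, 1, 0], [0, 0, 0, 0]])

```text
time: 7.93
position: [533.9, 34.8, 353.0]
ee_rot: [180.0, -0.1, -178.1]
wrist_force: [-3.1, -0.5, 5.9]
finger_gap: 88.3
```

Emit:
move_arm(rows=[[4.5, 0.7, 6.4, 0], [4.5, 0.7, 6.4, 0], [4.3, 2, 6.2, 0], [4.3, 2, 6.2, 0], [0, 0, 0, 0]])

```text
time: 8.35
position: [515.8, 40.0, 326.5]
ee_rot: [180.0, -0.1, -178.1]
wrist_force: [-0.1, -1.6, 1.8]
finger_gap: 87.8
```

Run:
```python
from h import *
st()
crop(camera('side'),260,150,110,150,4,'pics/s6.png')
```

```text
t 8.35 uv [-12.9 -25.7 326.5] rot [ 1.7998e+02 -1.1000e-01 -1.7814e+02] F [-0.1 -1.6  1.8] gap 87.8
```

View pics/s6.png

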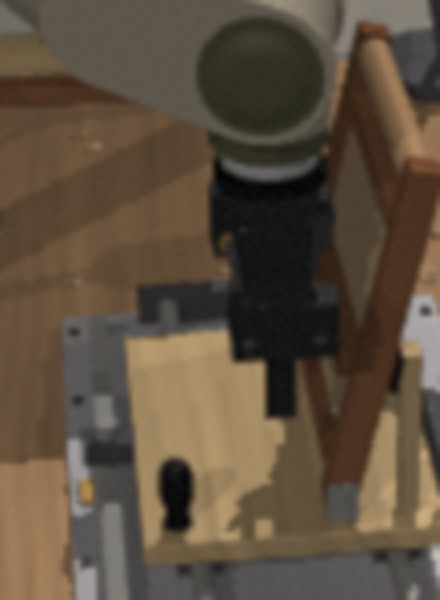

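Emit:
move_arm(rows=[[4, 3.3, 5.9, 0], [4, 3.3, 5.9, 0], [3.6, 4.4, 5.3, 0], [3.6, 4.4, 5.3, 0], [0, 0, 0, 0]])

```text
time: 8.82
position: [499.9, 55.7, 303.8]
ee_rot: [179.9, -0.2, -178.1]
wrist_force: [0.0, -0.7, -0.5]
finger_gap: 88.2
```

Emit:
move_arm(rows=[[3.1, 5.5, 4.6, 0], [3.1, 5.5, 4.6, 0], [2.5, 6.4, 3.7, 0], [2.5, 6.4, 3.7, 0], [0, 0, 0, 0]])

```text
time: 9.23
position: [488.2, 79.3, 287.8]
ee_rot: [180.0, -0.1, -178.1]
wrist_force: [-1.4, -0.5, -0.2]
finger_gap: 88.0
```

Run:
```python
from h import *
st()
crop(camera('top'),200,165,160,120,5,'pics/t7.png')
crop(camera('side'),260,150,110,150,4,'pics/s7.png')
```

```text
t 9.23 uv [-39.5  14.4 287.8] rot [ 1.7997e+02 -1.0000e-01 -1.7807e+02] F [-1.4 -0.5 -0.2] gap 88.0
```

View pics/s7.png

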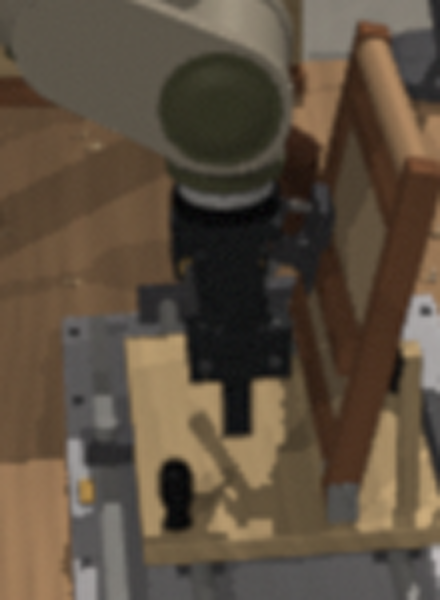

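View pics/t7.png

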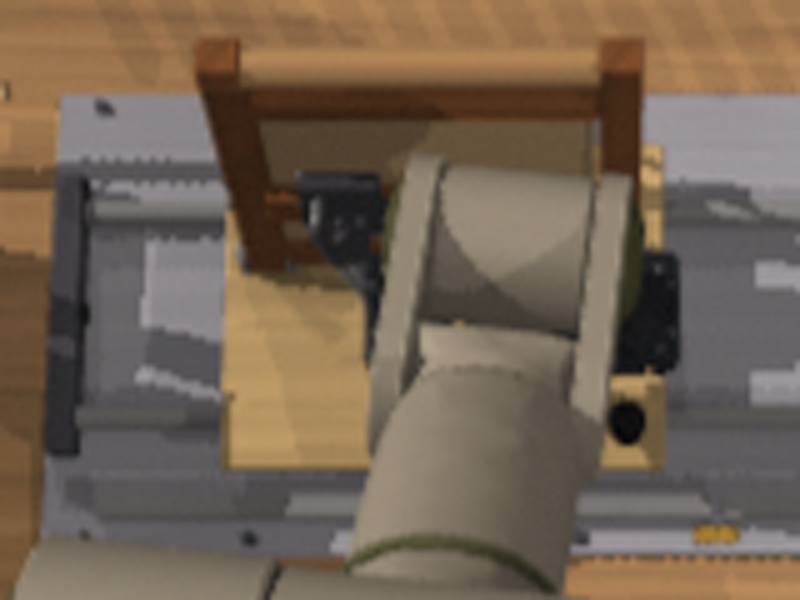

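Emit:
move_arm(rows=[[3, -10, 0, 0], [3, -20, -5, 0], [0, -20, -20, 0], [0, -20, -30, 0], [0, -20, -35, 0], [0, -20, -35, 0], [0, -20, -10, 0], [0, 0, 0, 0]])

```text
time: 10.0
position: [487.0, -55.2, 426.5]
ee_rot: [-179.8, 0.3, -178.3]
wrist_force: [-0.8, 0.5, 0.4]
finger_gap: 87.9
```

Run:
```python
from h import *
st()
crop(camera('top'),200,165,160,120,5,'pics/t8.png')
crop(camera('side'),260,150,110,150,4,'pics/s8.png')
```

```text
t 10.0 uv [ -44.4 -120.   426.5] rot [-179.81    0.34 -178.33] F [-0.8  0.5  0.4] gap 87.9
```

View pics/s8.png

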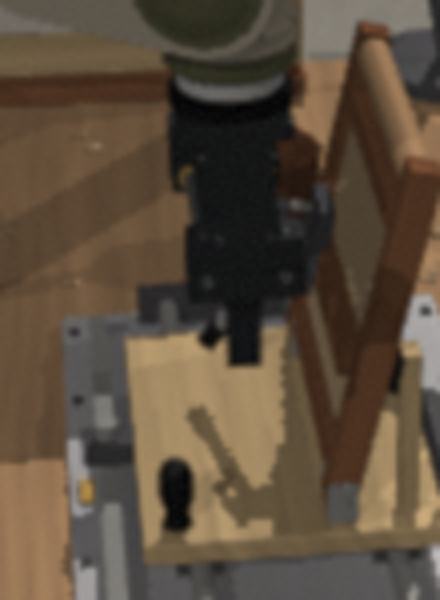

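View pics/t8.png

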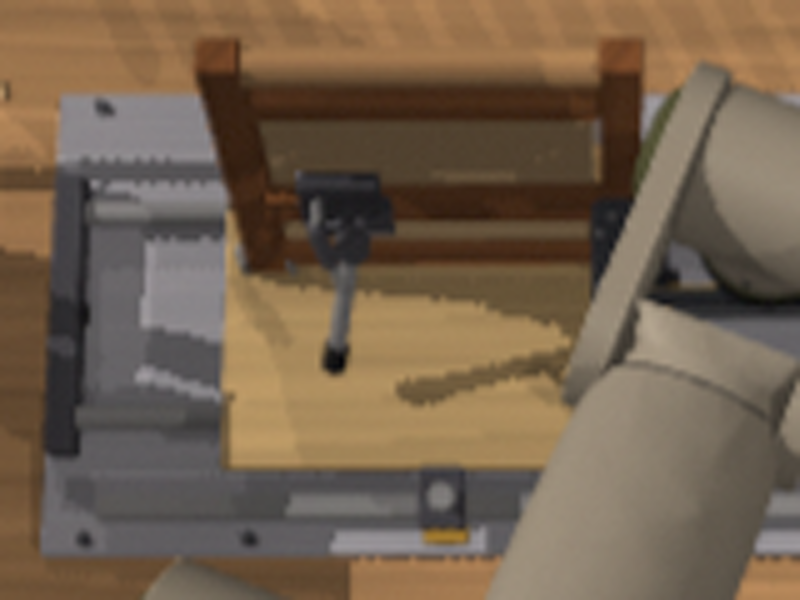

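Run:
```python
from h import *
o=st();print(o['qpos'].round(1))
T=lambda x,y:(x/5+200-.4,y/5+165-.4)
S=lambda x,y:(x/4+260-.37,y/4+150-.37)
p,e=two(S(211,333),T(335,358));print('foot',uv(p),e)
W=lambda u,v,z:O+u*EX+v*EY+[0,0,z]
for th in(60,80,100):
  r=96;t=np.radians(th);q=(11.5-.568*r*np.sin(t),117.9-r*np.cos(t),180-.823*r*np.sin(t));print(th,np.round(q),((proj('top',W(*q))[0]-[200,165])*5).round())
```

```text
t 10.1 uv [ -44.6 -117.5  423.2] rot [ 1.7998e+02 -1.0000e-02 -1.7825e+02] F [ 0.8  0.5 -0.7] gap 87.8
[ -20.1   14.9   81.5    0.    83.6 -111.8]
foot [-44.5 137.4 103.7] 0.11906703392669792
60 [-36.  70. 112.] [438. 340.]
80 [-42. 101. 102.] [390. 353.]
100 [-42. 135. 102.] [338. 353.]
```

Emit:
move_arm(rows=[[0, 0, -13.5, 7], [0, 0, -13.5, 7], [0, 0, -13.5, 7], [0, 0, -13.5, 7], [0, 0, -13.5, 7], [0, 0, -13.5, 7], [0, 0, -13.5, 7], [0, 0, -13.5, 7]], claw=70)

```text
time: 10.77
position: [487.2, -51.3, 530.6]
ee_rot: [-179.9, -0.2, 125.6]
wrist_force: [-0.7, -0.4, -0.4]
finger_gap: 69.8
```

Emit:
move_arm(rows=[[0, 0, 0, 7], [0, 0, 0, 7], [0, 0, 0, 7], [0, 0, 0, 7], [0, 0, 0, 6.1], [0, 0, 0, 0]])

```text
time: 11.27
position: [487.3, -51.4, 530.0]
ee_rot: [-179.8, -0.1, 91.6]
wrist_force: [0.5, -0.5, -0.3]
finger_gap: 69.9
```

Run:
```python
from h import *
o=st();print(o['qpos'].round(1)); print(np.array([83.6,71,0])-uv(o['position']))
```

```text
t 11.27 uv [ -44.  -116.2  530. ] rot [-1.7984e+02 -7.0000e-02  9.1610e+01] F [ 0.5 -0.5 -0.3] gap 69.9
[-19.9  12.1  68.    0.  100.1 -21.5]
[ 127.6  187.2 -530. ]
```

Emit:
move_arm(rows=[[31.2, 21.3, 0, 0], [31.2, 21.3, 0, 0], [31.2, 21.3, 0, 0], [31.2, 21.3, 0, 0], [31.2, 21.3, 0, 0], [31.2, 21.3, 0, 0], [0, 0, 0, 0], [0, 0, 0, 0]])

```text
time: 11.93
position: [609.9, 140.9, 529.2]
ee_rot: [-179.8, -0.0, 92.1]
wrist_force: [0.2, -0.1, -0.4]
finger_gap: 70.1
```

Run:
```python
from h import *
o=st();print(np.array([83.6,71,457])-uv(o['position']))
crop(camera('side'),230,90,150,200,3,'pics/s9.png')
```

```text
t 11.93 uv [ 83.9  72.6 529.2] rot [-179.8    -0.     92.12] F [ 0.2 -0.1 -0.4] gap 70.1
[ -0.3  -1.6 -72.2]
```

View pics/s9.png

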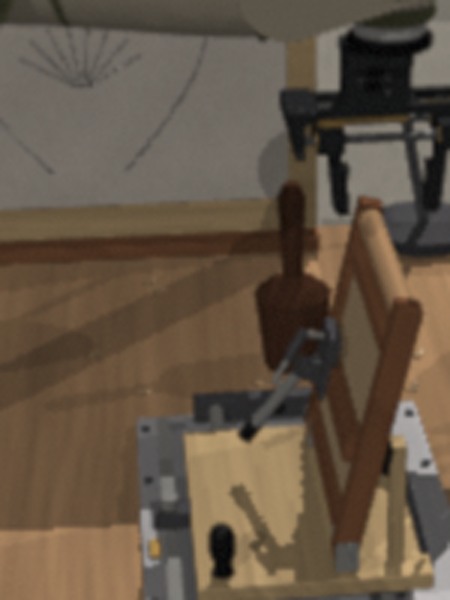

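Emit:
move_arm(rows=[[0, 0, 14, 0], [0, 0, 16, 0], [0, 0, 16, 0], [0, 0, 14, 0], [0, 0, 8, 0], [0, 0, 4, 0], [0, 0, 0, 0], [0, 0, 0, 0]])

```text
time: 12.65
position: [608.9, 138.6, 460.4]
ee_rot: [179.9, 0.0, 91.8]
wrist_force: [0.2, 0.2, -0.1]
finger_gap: 69.9
```

Emit:
move_arm(rows=[[0, 0, 0, 0], [0, 0, 0, 0], [0, 0, 0, 0], [0, 0, 0, 0], [0, 0, 0, 0], [0, 0, 0, 0], [0, 0, 0, 0], [0, 0, 0, 0]], claw=12, force=20)

```text
time: 13.32
position: [609.1, 139.0, 459.6]
ee_rot: [180.0, -0.0, 91.8]
wrist_force: [0.5, -0.2, 0.8]
finger_gap: 23.1
```

Emit:
move_arm(rows=[[0, 0, 0, 0], [0, 0, 0, 0], [0, 0, 0, 0], [0, 0, 0, 0]])

```text
time: 13.65
position: [609.1, 139.0, 459.5]
ee_rot: [180.0, -0.0, 91.8]
wrist_force: [0.8, 0.5, -0.3]
finger_gap: 23.6
```

Run:
```python
from h import *
o=st()
crop(camera('side'),230,90,150,200,3,'pics/s10.png')
```

```text
t 13.65 uv [ 83.1  70.7 459.5] rot [180.    -0.    91.76] F [ 0.8  0.5 -0.3] gap 23.6
```

View pics/s10.png

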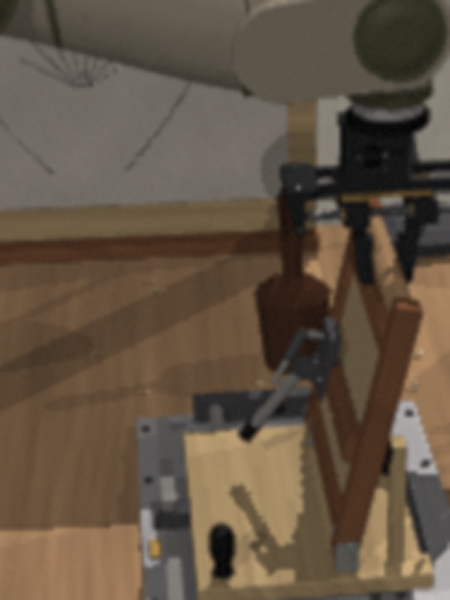

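Emit:
move_arm(rows=[[0, -2, -0.4, 0], [0, -4, -0.8, 0], [0, -5, -1, 0], [0, -6, -1, 0], [0, -6, -0.8, 0], [0, -6, -0.7, 0], [0, -6, -0.4, 0], [0, -5, -0.3, 0]])

```text
time: 14.37
position: [568.2, 137.8, 465.0]
ee_rot: [-180.0, -0.0, 91.8]
wrist_force: [0.6, 1.6, -0.4]
finger_gap: 23.3
```

Emit:
move_arm(rows=[[0, -4, -0.1, 0], [0, -3, -0.1, 0], [0, -2, -0.1, 0], [0, -1, 0, 0], [0, 0, 0, 0], [0, 0, 0, 0], [0, 0, 0, 0], [0, 0, 0, 0]])

```text
time: 15.03
position: [559.2, 137.5, 465.2]
ee_rot: [-180.0, -0.0, 91.8]
wrist_force: [1.8, 3.1, 0.4]
finger_gap: 23.2
```

Run:
```python
from h import *
o=st()
im=camera('side');crop(im,230,90,150,200,3,'pics/s11.png');cv2.imwrite('pics/s11f.png',im[:,:,::-1])
im=camera('top');crop(im,200,165,160,120,5,'pics/t11.png');st()
```

```text
t 15.03 uv [ 33.2  70.6 465.2] rot [-1.800e+02 -1.000e-02  9.177e+01] F [1.8 3.1 0.4] gap 23.2
t 15.13 uv [ 33.2  70.6 465.2] rot [ 1.800e+02 -1.000e-02  9.177e+01] F [ 1.2  3.5 -0.9] gap 23.4
```

View pics/s11.png

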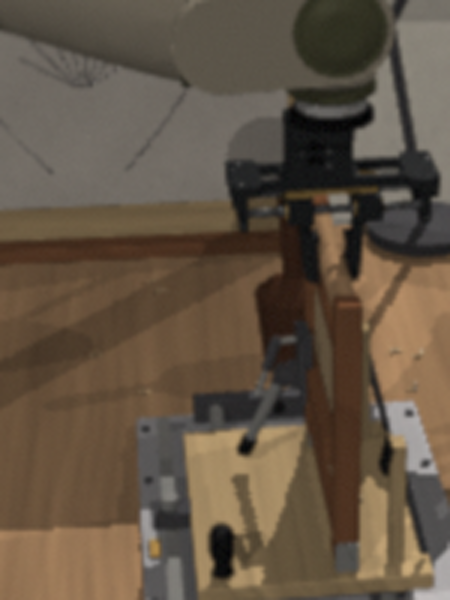

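View pics/t11.png

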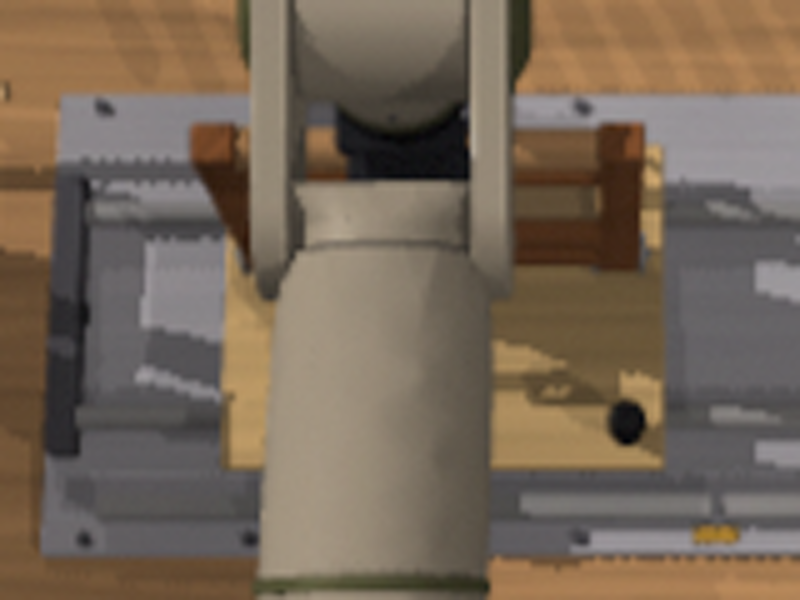

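Emit:
move_arm(rows=[[0, -1, 0, 0], [0, -1, 0, 0], [0, 0, 0, 0], [0, 0, 0, 0], [0, 0, 0, 0], [0, 0, 0, 0]])

```text
time: 15.63
position: [557.0, 137.4, 465.2]
ee_rot: [-180.0, -0.0, 91.8]
wrist_force: [0.7, 4.0, -2.7]
finger_gap: 23.4
```

Run:
```python
from h import *
o=st()
im=camera('side')
W=lambda u,v,z:O+u*EX+v*EY+[0,0,z]
z=cv2.resize(im[230:410-100+0+0, 320:370][:, :, ::-1] if 0 else im[180:290,315:375,::-1],None,fx=5,fy=5,interpolation=cv2.INTER_CUBIC)
for du in(-12,12):
  for hu in(31.5,):
    p=((proj('side',[W(hu+du,-57,a) for a in(95,315)])-[315,180]+.4)*5).round().astype(int);print(p.tolist())
    cv2.line(z,tuple(map(int,p[0])),tuple(map(int,p[1])),(0,255,0),1)
cv2.imwrite('pics/s12.png',z)
# plunger and edges by reddish-wood mask per row
hsv=cv2.cvtColor(im,cv2.COLOR_RGB2HSV)
```

```text
t 15.63 uv [ 31.   70.6 465.2] rot [-179.99   -0.     91.77] F [ 0.7  4.  -2.7] gap 23.4
[[133, 449], [132, 92]]
[[176, 446], [179, 89]]
```

View pics/s12.png

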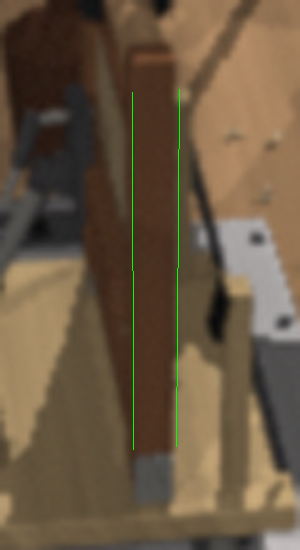

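Emit:
move_arm(rows=[[0.5, 0, 0, 0], [0, 0, 0, 0], [0, 0, 0, 0], [0, 0, 0, 0], [0, 0, 0, 0], [0, 0, 0, 0], [0, 0, 0, 0], [0, 0, 0, 0]])

```text
time: 16.35
position: [557.1, 137.7, 465.2]
ee_rot: [-180.0, 0.0, 91.7]
wrist_force: [2.0, -1.1, -2.0]
finger_gap: 23.2
```

Run:
```python
from h import *
st();im=camera('side');crop(im,255,190,120,110,6,'pics/s13.png');crop(camera('top'),200,165,160,120,5,'pics/t13.png');o=st();print(o['dq'].round(2))
```

```text
t 16.35 uv [ 31.1  70.9 465.2] rot [-1.800e+02  3.000e-02  9.175e+01] F [ 2.  -1.1 -2. ] gap 23.2
t 16.45 uv [ 31.1  70.9 465.2] rot [-1.800e+02  3.000e-02  9.175e+01] F [ 0.3 -2.5 -1.8] gap 23.1
[-0.01  0.01 -0.01  0.07  0.08  0.01]
```

View pics/s13.png

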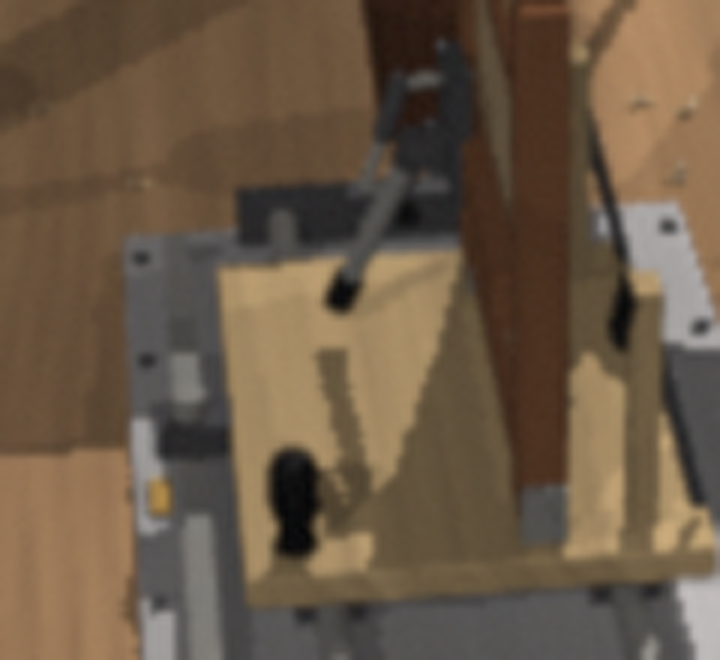

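The side view shows the stile vertical (left edge near column 516, right edge near 570), the leg still down with its foot at (342,293), and the plunger beside the left brass plate at (158,497). The arm is still, so I'm handing the job in.

```bash
python3 -c "
from bench import *
print(job_done());print(get_obs()['wrist_force'])"
```

```text
the job is handed in; nothing more can be done
None
the job is handed in; nothing more can be done
```

The job is done and handed in after about 16.5 s. The carriage is at the next station, the leg is down, and the arm is holding the frame upright by its top rail.

- **Carriage:** I slid it left by the knob. Near the station the wrist force jumped as the plunger pulled into the notch. Afterwards the plunger was at 71.4 mm along the rail and the station's brass plate at 71.2 mm. The arm covered the plunger in later top views; in the last side picture it still stood beside the left brass plate.
- **Leg:** I pressed it down past centre with one finger while the frame leaned on its posts. Its foot was then about 2 mm from where it should be when fully down, and the last side picture shows it still down.
- **Frame:** I gripped the round top rail (opening about 23 mm) and moved it 52 mm towards the robot along the hinge arc. The stile edges in the side picture put it plumb to within about 0.005–0.01 rad, and the joint speeds were about zero.
- **Odd readings:**
    - The latch pulled the arm with about 24 N until I moved the arm the last few millimetres, more than the stated 7 N hold.
    - While holding, there was a 4 N sideways push. I shifted the arm 0.5 mm to ease it, and the last wrist reading was about 3 N.
- **Bystanders:** I did not approach the mallet, gouge or stone.

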